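Raise the specimen stage with its cam lever and hold it at the top

TASK

Free the specimen stage by turning the blue clamp knob anticlockwise (seen from above) as far as it goes, so that its orange tongue swings well clear of the stage. Then raise the red-gripped, sprung cam lever until the stage stands at the highest point of its lift, with the lever in line with the yellow index line beside it and not past it, and finish while still holding the lever there with the gripper. Lift the stage only by its lever, keep the specimen in its nest and leave the other things on the table where they are.

Things in the scene. Friction and masses are not known exactly. Their poses are not given: they have to be found in the camera images.
- fixture: Cam-lift stage stand, fixed to the table: black base plate 270 x 240 x 14 mm, square stage, cam lever with red grip on the right (-y), blue knob on a post on the left (+y), black side-looking lens at the far end (83 to 180 mm in +x, top 132 mm high). Origin on the table under the stage's centre; x to the lens, y to the knob, z up. Turned up to 0.35 rad either way.
- lock_knob (a joint): Clamp knob angle about its upright axis, rad, growing anticlockwise seen from above. At 0 the orange tongue points to fixture -y, lying over the stage's left edge and a steel catch arm of the lever's shaft, and keeps both down; starts at 0 to 0.2. Stop at 1.5; the tongue frees them from about 1.0 and is well clear from 1.15. Light friction (0.12 N m); stays where left.
- knob_grip (a point): Centre of the blue bar, on the knob's axis, 122 mm above the table, 35 mm in -x and 115 mm in +y from the fixture's origin. Bar 14 mm thick, 50 long, 34 tall (103 to 138 mm above the table); its length runs along the tongue (fixture y at joint 0) and turns with it. Below: hub 34 mm across; tongue 75 mm long from the axis, 16 wide, 84 to 92 mm above the table.
- cam_lever (a joint): Lever angle, rad: 0 at rest, grows as the grip swings up. At q the lever points to fixture -x, 0.20 + q above horizontal. The stage is highest at 1.20 (80 degrees up, in line with the yellow line) and sinks beyond it; stop at 1.60. A spring always pulls back to 0 (3 to 5 N at the grip), so it falls when let go. Under the tongue it jams within about 0.2 rad.
- lever_grip (a point): Centre of the red grip at the lever's end: a cylinder of 30 mm diameter and 30 mm length lying along fixture y, with flat ends, 110 mm from the pivot. At rest it is 72 mm above the table, 108 mm in fixture -x and 100 mm in fixture -y from the fixture's origin. It moves on a circle in the upright fixture xz plane about lever_pivot.
- lever_pivot (a point): Point on the lever's turning axis (which runs along fixture y) in the plane of the lever: 100 mm in fixture -y from the fixture's origin and 50 mm above the table. Fixed to the fixture. A grey fin with a yellow line stands on the bearing plate beside it (62 mm in fixture -y, up to 112 mm above the table), pointing along the lever's top position.
- stage (a joint): Lift of the stage, m: 0 at rest, 0.0080 at the highest point; driven by the eccentric on the lever's shaft.
- stage_top (a point): Centre of the upper face of the dark square stage, 100 x 100 x 10 mm, moving straight up and down; 83 mm above the table at rest.
- specimen: Loose stepped copper disc, 36 mm diameter, 16 mm tall, about 0.1 kg, standing in a ring of eight brass pins (5 mm high, 21 mm inner radius) on the stage. Origin at the centre of its underside.
- lens_cap: Loose black lens cap, 34 mm diameter, 12 mm tall, on the base plate in front of the stage. Origin at the centre of its underside. To be left alone.
- duster_can: White can, 62 mm diameter, 170 mm tall, on the table to the left. Origin at the centre of its underside. To be left alone.
- control_pad: Grey control pad with keys and a small joystick, 90 x 190 x 60 mm, on the table to the right. Origin at the centre of its underside. To be left alone.
- coupon_tray: White divided tray with metal coupons, 110 x 150 x 22 mm, on the table to the left. Origin at the centre of its underside. To be left alone.
- screwdriver: Screwdriver, 160 mm long, lying on the table to the right. To be left alone.
- slide_case: Flat blue case, 85 x 55 x 18 mm, on the table near the robot, right. Origin at the centre of its underside. To be left alone.
- rest_block: Black block with a smaller white block on top, 45 x 75 x 36 mm, on the table near the robot, left. Origin at the centre of its underside. To be left alone.
Mind the look-alikes: they are no part of the job. What is meant by the specimen is not pink or turquoise, and is the smaller of those in its own colour.

How it is judged:
On the way, in this order (a step that is already met when the one before it is completed fails the run):
1. the clamp knob is turned until its tongue is well clear (1.15 rad or more), the lever still down (value of joint lock_knob above 1.15 rad and value of joint cam_lever below 0.3 rad), for 0.2 s.
2. the cam lever is at its highest lift point (1.20 rad within 0.14), stage up (value of joint cam_lever between 1.06 and 1.34 rad and value of joint stage above 0.0074 m), for 0.3 s.
At the end, for the whole second after the job is handed in: The fingers hold the cam lever (contact force above 1.5 N) at 1.20 rad within 0.14, at rest, with the stage lifted at least 7.4 mm of its 8.0 mm, the knob still at 1.15 rad or more, the robot not touching the stage, and the specimen upright in its nest within 8 mm of the stage's centre (all of step 2 and velocity of joint cam_lever between -0.1 and 0.1 rad/s and value of joint lock_knob above 1.15 rad and contact force between the fingers and cam_lever above 1.5 N and contact force between each of the arm, the fingers and stage below 0.5 N and distance between specimen and stage_top below 0.008 m and angle between specimen's own z axis and vertical below 0.1 rad); the arm keeps its last pose, push and grip.
It fails at once if the stage is forced up against the tongue (lifted over 4 mm before the knob is turned clear) (value of joint stage above 0.004 m and value of joint lock_knob below 0.8 rad).
It fails at once if the stage or specimen pushed by the robot (contact force between any of the fingers, the arm and stage above 4 N or contact force between the fingers and specimen above 4 N).
It fails at once if the specimen leaves its nest (distance between specimen and stage_top above 0.015 m).
It fails at once if another thing is displaced by more than 30 mm (distance of any of lens_cap, duster_can, control_pad, coupon_tray, screwdriver, slide_case, rest_block from where it was at the start of the episode above 0.03 m).
It also fails if it takes over 54 s, if anything falls off the work surface, if the arm or the gripper's body presses on something with over 40 N, if the wrist force passes 120 N, or if a joint passes its speed limit or range.

ROBOT

A 6-joint arm with a two-finger parallel gripper is mounted at the origin on the work surface. World frame = base frame: x ahead of the robot, y to its left, z up, the work surface at z = 0. Lengths are in m, angles in rad, forces in N, time in s.
With the tool pointing down it reaches from about 0.375 to 0.9 m from the base axis. Payload 3.1 kg.
Tool frame: the origin (TCP) lies on the centre line of the jaws, within the pads' length; the fingertips stand robot.finger_overhang ahead of it and the grasp point (between the pads) lies 2 mm behind it (robot.finger_overhang is the distance from the TCP to the fingertips, in m); z points along the fingers, y is the direction in which the jaws open and shut (so a half turn about z gives the same grasp; the last joint's range is limited). The gripper opens to 87 mm and grips with 3 to 60 N. Pads are 19 mm wide; open, the fingers measure 117 mm over their backs; the gripper's body (75 mm by 190 mm) begins 51 mm behind the grasp point.
Start: joints at [-1.452, 0.527, 1.433, -0, 1.181, -0.178], TCP at [0.183, -0.597, 0.24] pointing down, gripper open.
Joint ranges: [-3.08, 3.08], [-0.75, 2.2], [0.22, 2.44], [-1.43, 4.57], [0, 2.65], [-2.85, 2.85]. Speed limits (rad/s): [2.79, 2.79, 3.14, 3.14, 3.14, 3.14].

INTERFACE

Orientations are given as a unit quaternion [x, y, z, w].
In Python, from rig import robot gives the robot as it stands. The module is installed in compiled form; this text tells all that it offers.
- The arm moves only by the tool step_arm, never from a script. Its arguments are lists of equal length, an entry for each row: "slide": the shift along the tool's x, y, z in mm, a list of three; "twist": the turn about the tool's z in degrees. A call has 1 to 20 rows; each row shifts and turns the commanded pose from where the row before left it, along the tool's axes as they then stand; what a row does not reach is not made up. A row lasts 1/12 s, in which the tool goes at most 41.7 mm and 7.16 degrees, less where a joint would pass 70% of its speed; a pose out of reach is approached as far as the arm can. A call is refused whole if a number of a shift passes 41.7 or a number of a turn 7.16, either way. A call with a gripper value outside its range is refused whole. "jaw" is the finger opening in mm, from 0 to 87, set as the call begins (left out, the last holds). The fingers move at their own pace and stop on an object; "force" is the grip in N (left out, the last holds). Time passes only in rows, so rows that do not move let the fingers close. It gives the time, the measured TCP pose, the force and the opening at its end, in the units of the state.
- robot.get_obs(): the state, without advancing time (a new reading comes with each control period).
- robot.camera(name): name is "scene" or "top"; returns a dict with "color" (400x640x3 uint8, blue, green, red), "depth" (400x640 float32, m along the optical axis (not along the pixel's ray), 0 where there is no reading), "camera_matrix" (3x3 intrinsics, pixels), "origin" and "orientation" of the camera in the world. Camera axes: x right, y down, z forward; pixel columns grow to the right and rows downward; lengths in m; the calibration is good to about 2 mm. A picture is of the moment at which its call begins.
- robot.hand_in(): hands the job in, once; it reports no verdict.
The state is a dict: "time": time; "q": joint angles; "joint_velocities": joint speeds; "joint_torque": joint torques, N m; "position": TCP position; "tool_rot": TCP orientation; "ft_force": force on the tool from outside, world axes, zero at the start; "moment": the same for the moment, N m; "grip_width": finger opening in m.
Only numpy, scipy, OpenCV 4.12 (cv2) and the standard library are available. Lean on these libraries where they do the work, as an engineer would, in place of code of your own. Each camera call takes 0.05 s, during which the arm holds its last target.

## Working session

There is one attempt and no reset: what is moved stays moved. The work goes in short steps, Python scripts to look and compute and a tool call to move; the robot and the scene stay as the last step left them, time stands still between calls to the robot, and variables do not carry over. Pictures are saved under pics/ and viewed, and the job is handed in when it is done.

Besides the shell and the picture viewer there is one more tool, called after "Emit:" in YAML: its name, and indented under it one key for each argument. step_arm: Moves the arm, as the interface text tells. Its arguments: {"type":"object","properties":{"slide":{"type":"array","items":{"type":"array","items":{"type":"number"}}},"twist":{"type":"array","items":{"type":"number"}},"jaw":{"type":"number"},"force":{"type":"number"}},"required":["slide","twist"]}

```bash
mkdir -p pics; cat > h.py <<'E'
import numpy as np, cv2
from scipy.spatial.transform import Rotation as R
from rig import robot
def cap(n):
    c=robot.camera(n); np.savez('pics/last_%s.npz'%n,**{k:np.array(v) for k,v in c.items()}); return c
def ld(n): return dict(np.load('pics/last_%s.npz'%n))
def pt(c,u,v,d=None):
    K=c['camera_matrix']; d=c['depth'][int(v),int(u)] if d is None else d
    p=np.array([(u-K[0,2])/K[0,0]*d,(v-K[1,2])/K[1,1]*d,d])
    return R.from_quat(c['orientation']).apply(p)+c['origin']
def px(c,P):
    K=c['camera_matrix']; p=R.from_quat(c['orientation']).inv().apply(np.array(P)-c['origin'])
    return (K@p.T).T[...,:2]/p[...,2:]
E
python3 - <<'E'
from h import *
for n in('scene','top'):
    c=cap(n); cv2.imwrite(f'pics/{n}0.png',c['color']); print(n,c['origin'],c['orientation'],c['camera_matrix'])
o=robot.get_obs(); print(o,robot.finger_overhang)
E
```

```text
scene [ 1.10875175 -0.61348122  0.68773622] [ 0.81422071  0.35369746 -0.18829658 -0.42010374] [[376.22271827   0.         319.98211787]
 [  0.         376.22271827 199.3035758 ]
 [  0.           0.           1.        ]]
top [ 0.42307624 -0.04332464  1.43787543] [-0.70110196  0.71256322 -0.01855307  0.01911776] [[487.40563442   0.         308.72311724]
 [  0.         487.40563442 197.01199315]
 [  0.           0.           1.        ]]
{'time': 0.1, 'q': array([-1.45151523e+00,  5.28404072e-01,  1.43378778e+00,  1.40609807e-05,
        1.18143353e+00, -1.78502549e-01]), 'joint_velocities': array([ 0.00133899, -0.00047762, -0.00362919, -0.00013457, -0.00023768,
       -0.00141582]), 'joint_torque': array([ 4.52013228e-05, -4.40985811e+01, -1.77150947e+01,  6.34154677e-02,
        5.34482952e-02, -4.32292325e-05]), 'position': array([ 0.18332874, -0.59683418,  0.23864618]), 'tool_rot': array([ 9.88935961e-01,  1.48339584e-01,  3.65895605e-05, -1.01572531e-03]), 'ft_force': array([-0.6128085 ,  0.12969303, -0.14354211]), 'moment': array([-0.04624467,  0.05163154, -0.017     ]), 'grip_width': 0.08730253863414497} 0.017
```

View pics/scene0.png

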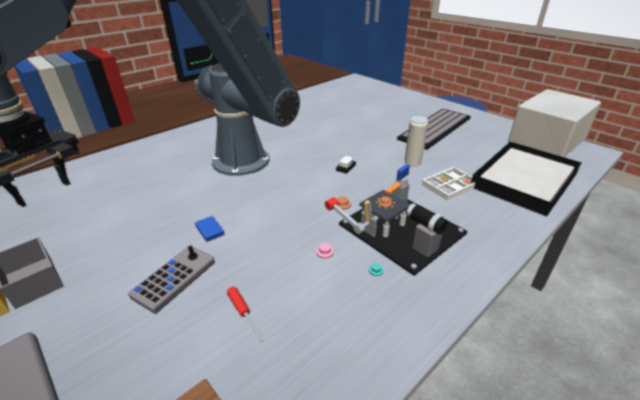

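View pics/top0.png

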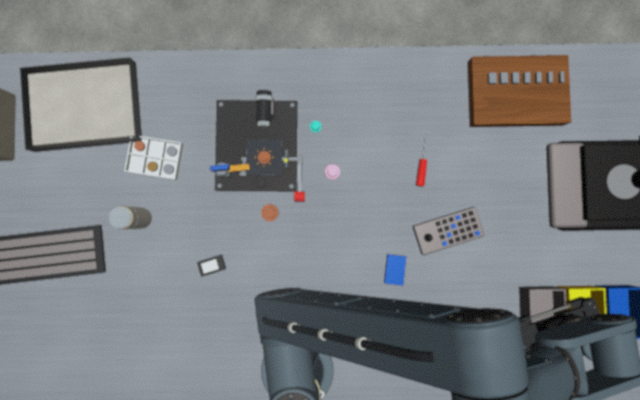

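```bash
python3 - <<'E'
from h import *
c=ld('top'); cv2.imwrite('pics/tc.png',cv2.resize(c['color'][85:225,190:345],None,fx=5,fy=4.2857*5/4.2857,interpolation=cv2.INTER_CUBIC)[:600*7//6][:, :775][:600])
c=ld('scene'); cv2.imwrite('pics/sc.png',cv2.resize(c['color'][150:275,315:475],None,fx=4.8,fy=4.8,interpolation=cv2.INTER_CUBIC))
E
```

```text
(no output)
```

View pics/tc.png

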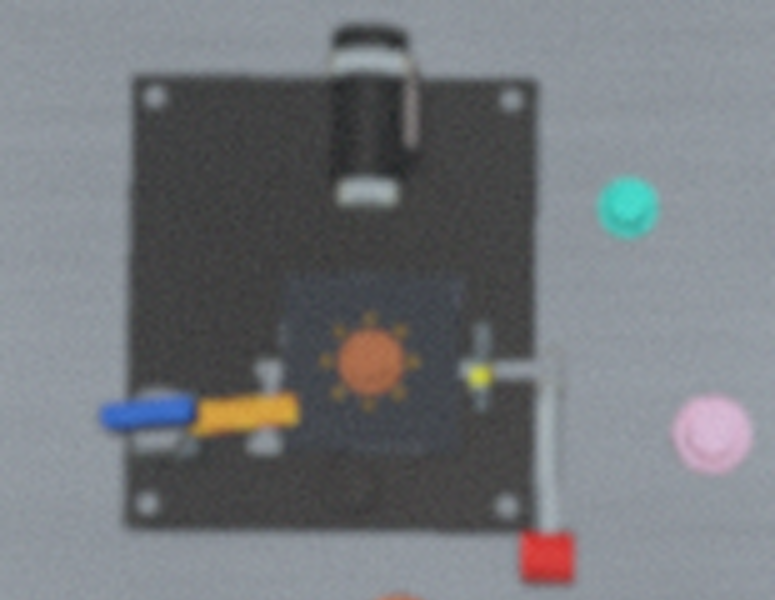

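View pics/sc.png

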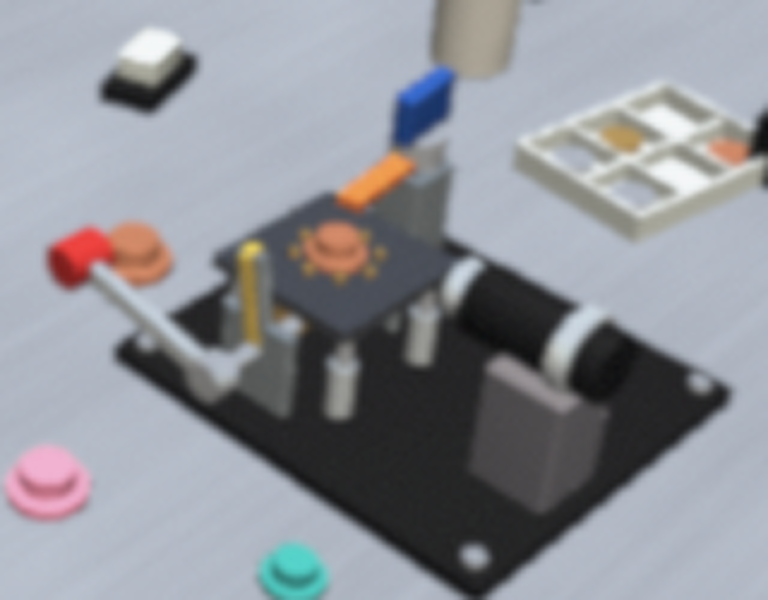

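```bash
python3 - <<'E'
from h import *
c=ld('top')
def zp(u,v,z):
    u=190+(u+.5)/5-.5; v=85+(v+.5)/5-.5
    a=pt(c,u,v,1.0);o=c['origin'];return o+(a-o)*(z-o[2])/(a[2]-o[2])
for n,u,v,z in [('TL',134,76,.014),('TR',537,82,.014),('BR',527,527,.014),('BL',126,527,.014),('stageTL',283,275,.083),('TR',465,280,.083),('BR',455,455,.083),('BL',275,450,.083),('spec',371,362,.099),('knob',149,411,.138),('kL',103,416,.138),('kR',195,406,.138),('tip',298,409,.092),('red',548,557,.087),('redL',522,557,.087),('redR',575,557,.087),('pivot',550,370,.055)]:
    p=zp(u,v,z); uu=int(190+u/5); vv=int(85+v/5); print(n,p.round(4), pt(c,uu,vv).round(4))
P=[zp(*a,.014)[:2] for a in[(134,76),(537,82),(527,527),(126,527)]]
for i in range(4):
    d=P[(i+1)%4]-P[i]; print(np.linalg.norm(d),np.degrees(np.arctan2(d[1],d[0])))
E
```

```text
TL [0.7913 0.2256 0.014 ] [ 0.7951  0.2299 -0.0027]
TR [ 0.7838 -0.0127  0.014 ] [ 0.7877 -0.0124 -0.0014]
BR [ 0.5202 -0.003   0.014 ] [ 0.5202 -0.003   0.014 ]
BL [0.524  0.2319 0.014 ] [0.5244 0.2322 0.0093]
stageTL [0.6592 0.1297 0.083 ] [0.6583 0.1304 0.0822]
TR [0.6548 0.0278 0.083 ] [0.6657 0.0303 0.012 ]
BR [0.5564 0.0347 0.083 ] [0.5617 0.0373 0.0178]
BL [0.5609 0.1351 0.083 ] [0.56   0.1343 0.0806]
spec [0.6072 0.0795 0.099 ] [0.6067 0.0786 0.1023]
knob [0.5774 0.1952 0.138 ] [0.5766 0.1959 0.1399]
kL [0.5751 0.2199 0.138 ] [0.5747 0.2206 0.137 ]
kR [0.5797 0.1705 0.138 ] [0.5819 0.1732 0.1149]
tip [0.5826 0.1209 0.092 ] [0.5847 0.1225 0.0838]
red [ 0.4984 -0.0164  0.087 ] [ 0.4984 -0.0159  0.0869]
redL [ 0.4986 -0.002   0.087 ] [ 0.4988 -0.0019  0.0836]
redR [ 0.4981 -0.0314  0.087 ] [ 0.5028 -0.0319  0.0025]
pivot [ 0.607  -0.0186  0.055 ] [ 0.6046 -0.0199  0.0645]
0.23842533510786 -91.80818533737649
0.26377363716175056 177.8741449194948
0.23486838727362838 89.06807354608813
0.26736984722417495 -1.3534570821964058
```

Emit:
step_arm:
  slide:
    - [27.7,-29.2,0]
    - [27.7,-29.2,0]
    - [27.7,-29.2,0]
    - [27.7,-29.2,0]
    - [27.7,-29.2,0]
    - [27.7,-29.2,0]
    - [27.7,-29.2,0]
    - [27.7,-29.2,0]
    - [27.7,-29.2,0]
    - [27.7,-29.2,0]
    - [27.7,-29.2,0]
    - [27.7,-29.2,0]
    - [27.7,-29.2,0]
    - [27.7,-29.2,0]
    - [27.7,-29.2,0]
    - [27.7,-29.2,0]
    - [27.7,-29.2,0]
    - [27.7,-29.2,0]
    - [27.7,-29.2,0]
    - [27.7,-29.2,0]
  twist: [0,0,0,0,0,0,0,0,0,0,0,0,0,0,0,0,0,0,0,0]
  jaw: 50

```text
time: 1.77
position: [0.5418, 0.1255, 0.2392]
tool_rot: [0.989, 0.149, -0.0, 0.0]
ft_force: [0.7, -1.0, -0.6]
grip_width: 0.0497
```

Emit:
step_arm:
  slide:
    - [27.5,-29.2,0]
    - [27.5,-29.2,0]
    - [0,0,0]
    - [0,0,0]
    - [0,0,0]
    - [0,0,0]
    - [0,0,0]
    - [0,0,0]
    - [0,0,0]
    - [0,0,0]
    - [0,0,0]
    - [0,0,0]
    - [0,0,0]
    - [0,0,0]
    - [0,0,0]
  twist: [0,0,-7.1,-7.1,-7.1,-7.1,-7.1,-7.1,-7.1,-7.1,-7.1,-7.1,-7.1,0,0]

```text
time: 3.02
position: [0.5768, 0.1953, 0.2391]
tool_rot: [0.676, 0.737, -0.0, -0.0]
ft_force: [-0.0, 0.4, 0.6]
grip_width: 0.0501
```

```bash
cat > goto.py <<'E'
from h import *
import sys
def delta(P,ang):
    o=robot.get_obs(); r=R.from_quat(o['tool_rot']); m=r.as_matrix()
    a=np.degrees(np.arctan2(m[1,0],m[0,0])); d=np.array(P)-o['position']
    print('t',o['time'],'pos',o['position'].round(4),'xang',a.round(2),'F',o['ft_force'].round(2),'w',round(o['grip_width'],4),'q6',o['q'][5].round(3))
    print('slide mm (tool axes now)',(m.T@d*1000).round(1),'twist',-((ang-a+180)%360-180))
delta([float(v) for v in sys.argv[1:4]],float(sys.argv[4]))
E
python3 goto.py .577 .196 .124 95.3
```

```text
t 3.0167 pos [0.5768 0.1953 0.2391] xang 94.98 F [-0.    0.38  0.61] w 0.0501 q6 0.056
slide mm (tool axes now) [  0.7   0.3 115.1] twist -0.3193051442124215
```

Emit:
step_arm:
  slide:
    - [0.7,0.3,20]
    - [0,0,20]
    - [0,0,20]
    - [0,0,20]
    - [0,0,20]
    - [0,0,15]
    - [0,0,0]
    - [0,0,0]
  twist: [0,0,0,0,0,0,0,0]

```text
time: 3.68
position: [0.5768, 0.196, 0.1238]
tool_rot: [0.675, 0.738, -0.001, -0.001]
ft_force: [0.4, 0.6, 0.8]
grip_width: 0.0498
```

```bash
python3 - <<'E'
from h import *
c=cap('scene'); cv2.imwrite('pics/s1.png',cv2.resize(c['color'][110:270,315:475],None,fx=3.7,fy=3.7,interpolation=cv2.INTER_CUBIC))
print(robot.get_obs()['ft_force'])
E
```

```text
[ 0.24468762  0.40687636 -0.83500847]
```

View pics/s1.png

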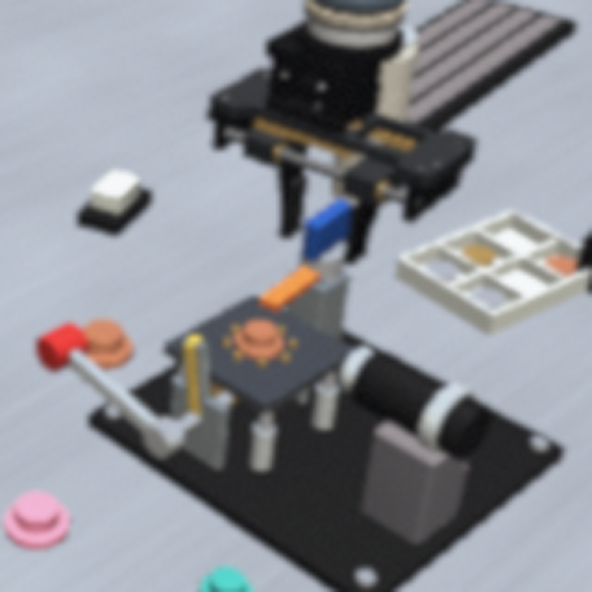

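The blue bar (crop px 328,230) stands between the two fingers. I'll close them on it and then turn.

Emit:
step_arm:
  slide:
    - [0,0,0]
    - [0,0,0]
    - [0,0,0]
    - [0,0,0]
    - [0,0,0]
    - [0,0,0]
  twist: [0,0,0,0,0,0]
  jaw: 0
  force: 25

```text
time: 4.23
position: [0.5775, 0.1961, 0.1249]
tool_rot: [0.675, 0.738, 0.0, 0.0]
ft_force: [-0.5, -0.5, -0.7]
grip_width: 0.0181
```

Emit:
step_arm:
  slide:
    - [0,0,0]
    - [0,0,0]
    - [0,0,0]
    - [0,0,0]
    - [0,0,0]
    - [0,0,0]
    - [0,0,0]
    - [0,0,0]
    - [0,0,0]
    - [0,0,0]
    - [0,0,0]
    - [0,0,0]
    - [0,0,0]
    - [0,0,0]
    - [0,0,0]
  twist: [-5,-5,-5,-5,-5,-5,-5,-5,-5,-5,-5,-5,-5,0,0]

```text
time: 5.48
position: [0.5792, 0.1975, 0.1248]
tool_rot: [0.173, 0.985, 0.002, 0.002]
ft_force: [2.6, 3.8, -1.9]
grip_width: 0.0137
```

```bash
python3 goto.py .577 .196 .124 178.2;python3 -c "
from rig import robot;print(robot.get_obs()['moment'])"
```

```text
t 5.4833 pos [0.5792 0.1975 0.1248] xang 160.12 F [ 2.57  3.79 -1.9 ] w 0.0137 q6 -1.08
slide mm (tool axes now) [ 1.5 -2.2  0.8] twist -18.076727220993234
[ 0.62591124 -0.57058111  0.05210705]
```

Emit:
step_arm:
  slide:
    - [0,0,0]
    - [0,0,0]
    - [0,0,0]
    - [0,0,0]
    - [0,0,0]
    - [0,0,0]
    - [0,0,0]
  twist: [-3,-3,-3,-3,-2,0,0]

```text
time: 6.07
position: [0.5793, 0.198, 0.1248]
tool_rot: [0.051, 0.999, 0.002, 0.002]
ft_force: [2.6, 5.6, -2.7]
grip_width: 0.0135
```

```bash
python3 - <<'E'
from h import *
print(robot.get_obs()['moment'],robot.get_obs()['ft_force'])
c=cap('scene'); cv2.imwrite('pics/s2.png',cv2.resize(c['color'][110:270,315:475],None,fx=3.7,fy=3.7,interpolation=cv2.INTER_CUBIC))
E
python3 goto.py .577 .196 .124 178.2
```

```text
[ 0.94935764 -0.60603925 -0.03803409] [ 2.60628353  5.56087968 -2.71899081]
t 6.1167 pos [0.5793 0.198  0.1248] xang 174.1 F [ 2.88  5.19 -2.37] w 0.014 q6 -1.324
slide mm (tool axes now) [ 2.1 -2.2  0.8] twist -4.099504456910637
```

View pics/s2.png

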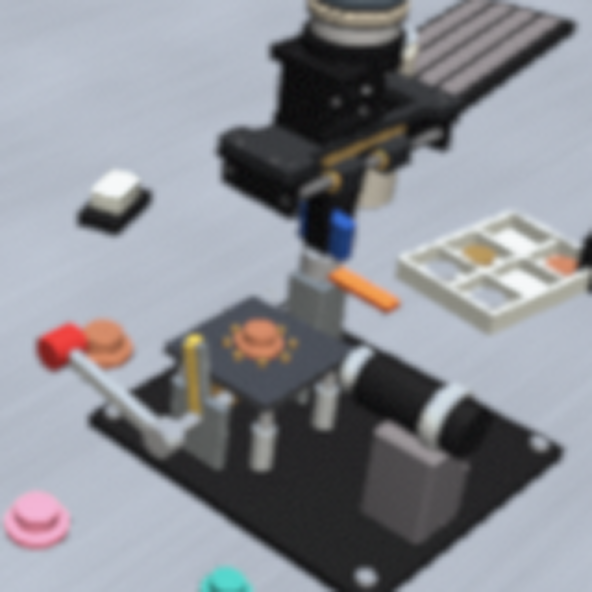

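Emit:
step_arm:
  slide:
    - [0,0,0]
    - [0,0,0]
    - [0,0,0]
  twist: [-1.5,0,0]

```text
time: 6.37
position: [0.5793, 0.198, 0.1248]
tool_rot: [0.039, 0.999, 0.002, 0.002]
ft_force: [2.6, 5.6, -3.1]
grip_width: 0.0138
```

Emit:
step_arm:
  slide:
    - [0,0,0]
    - [0,0,0]
    - [0,0,0]
    - [0,0,0]
    - [0,0,-20]
    - [0,0,-25]
    - [0,0,-25]
    - [0,0,-20]
    - [0,0,0]
  twist: [0,0,0,0,0,0,0,0,0]
  jaw: 50

```text
time: 7.12
position: [0.5799, 0.1963, 0.2192]
tool_rot: [0.038, 0.999, 0.001, 0.004]
ft_force: [1.2, 0.6, -0.3]
grip_width: 0.0495
```

```bash
python3 goto.py .498 -.0155 .074 178.2; python3 - <<'E'
from h import *
c=cap('scene'); cv2.imwrite('pics/s3.png',cv2.resize(c['color'][110:270,315:475],None,fx=3.7,fy=3.7,interpolation=cv2.INTER_CUBIC))
E
```

```text
t 7.1167 pos [0.5799 0.1963 0.2192] xang 175.66 F [ 1.21  0.64 -0.26] w 0.0495 q6 -1.351
slide mm (tool axes now) [  66.9 -217.7  144.2] twist -2.5423571401926495
```

View pics/s3.png

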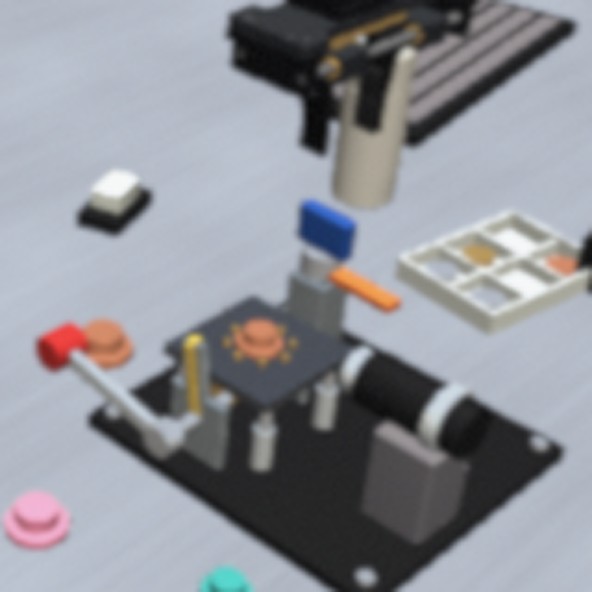

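Emit:
step_arm:
  slide:
    - [9.5,-31,0]
    - [9.5,-31,0]
    - [9.5,-31,0]
    - [9.5,-31,0]
    - [9.5,-31,0]
    - [9.5,-31,0]
    - [9.5,-31,0]
    - [0,0,0]
    - [0,0,0]
  twist: [0,0,0,0,0,0,0,-2.5,0]
  jaw: 60

```text
time: 7.92
position: [0.493, -0.0167, 0.2133]
tool_rot: [0.017, 1.0, 0.0, -0.002]
ft_force: [0.4, 0.1, 0.6]
grip_width: 0.0599
```

```bash
python3 goto.py .4975 -.0155 .072 178.2; python3 - <<'E'
from h import *
c=cap('top'); 
cv2.imwrite('pics/t4.png',cv2.resize(c['color'][85:225,190:345],None,fx=4,fy=4,interpolation=cv2.INTER_CUBIC))
c=cap('scene'); cv2.imwrite('pics/s4.png',cv2.resize(c['color'][110:270,275:475],None,fx=3.7,fy=3.7,interpolation=cv2.INTER_CUBIC))
E
```

```text
t 7.9167 pos [ 0.493  -0.0167  0.2133] xang 178.0 F [0.42 0.08 0.62] w 0.0599 q6 -1.797
slide mm (tool axes now) [ -4.9   1.3 141.3] twist -0.20498741833827694
```

View pics/s4.png

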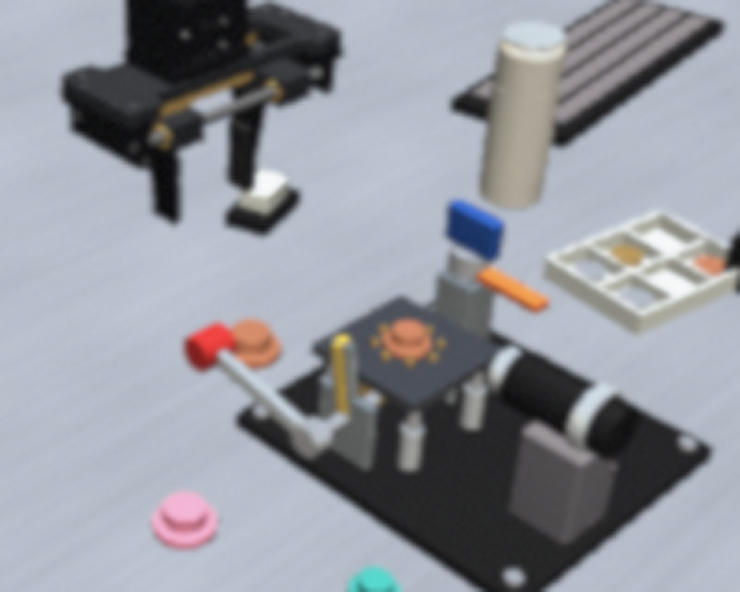

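View pics/t4.png

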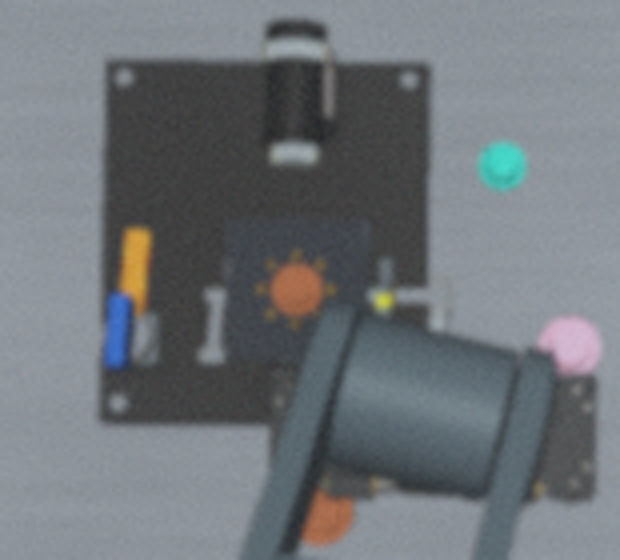

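Emit:
step_arm:
  slide:
    - [-4.9,1.3,20]
    - [0,0,20]
    - [0,0,20]
    - [0,0,20]
    - [0,0,10]
    - [0,0,0]
    - [0,0,0]
  twist: [0,0,0,0,0,0,0]

```text
time: 8.6
position: [0.4995, -0.0134, 0.1242]
tool_rot: [0.016, 1.0, 0.0, -0.001]
ft_force: [0.6, 0.2, 0.1]
grip_width: 0.0598
```

```bash
python3 goto.py .4975 -.0155 .072 178.2; python3 - <<'E'
from h import *
c=cap('scene'); cv2.imwrite('pics/s5.png',cv2.resize(c['color'][110:270,275:475],None,fx=3.7,fy=3.7,interpolation=cv2.INTER_CUBIC))
E
```

```text
t 8.6 pos [ 0.4995 -0.0134  0.1242] xang 178.21 F [0.59 0.16 0.11] w 0.0598 q6 -1.791
slide mm (tool axes now) [ 1.9 -2.2 52.2] twist 0.013536148898367628
```

View pics/s5.png

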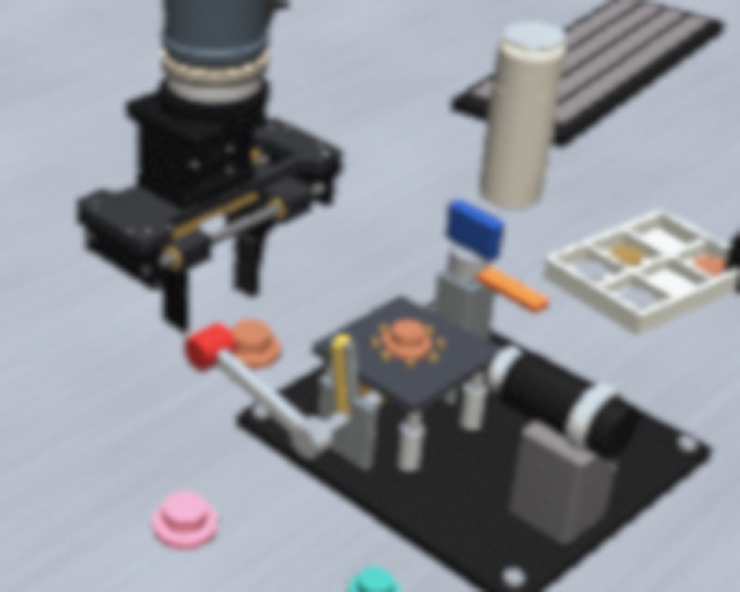

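Emit:
step_arm:
  slide:
    - [1.5,-2,15]
    - [0,0,15]
    - [0,0,15]
    - [0,0,7]
    - [0,0,0]
    - [0,0,0]
  twist: [0,0,0,0,0,0]

```text
time: 9.15
position: [0.4985, -0.0161, 0.0732]
tool_rot: [0.016, 1.0, -0.0, 0.0]
ft_force: [-0.3, -0.7, -0.8]
grip_width: 0.0601
```

```bash
python3 goto.py .4975 -.0155 .072 178.2; python3 - <<'E'
from h import *
c=cap('scene'); cv2.imwrite('pics/s6.png',cv2.resize(c['color'][130:250,275:425],None,fx=5,fy=5,interpolation=cv2.INTER_CUBIC))
E
```

```text
t 9.15 pos [ 0.4985 -0.0161  0.0732] xang 178.17 F [-0.3  -0.7  -0.82] w 0.0601 q6 -1.796
slide mm (tool axes now) [1.  0.6 1.2] twist -0.03016570695865539
```

View pics/s6.png

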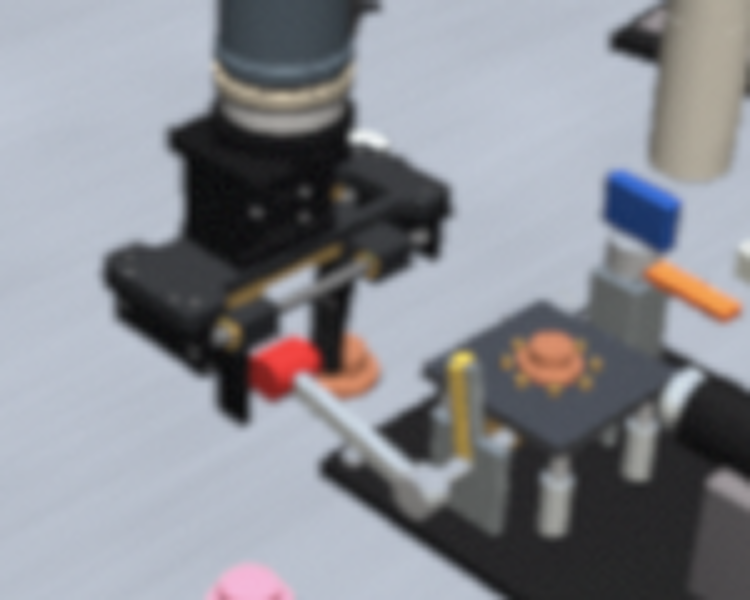

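Emit:
step_arm:
  slide:
    - [0,0,0]
    - [0,0,0]
    - [0,0,0]
    - [0,0,0]
    - [0,0,0]
    - [0,0,0]
    - [0,0,0]
  twist: [0,0,0,0,0,0,0]
  jaw: 0
  force: 35

```text
time: 9.78
position: [0.4981, -0.0149, 0.0727]
tool_rot: [0.017, 1.0, 0.001, 0.0]
ft_force: [0.8, 5.9, -0.1]
grip_width: 0.0297
```

```bash
python3 goto.py .4975 -.0155 .072 178.2; python3 - <<'E'
import numpy as np
a=0.2+np.linspace(0,1.2,25); d=np.c_[-np.diff(110*np.cos(a))*-1,-np.diff(110*np.sin(a))]
print((-np.diff(-110*np.cos(a))).round(1).tolist()); print(d[:,1].round(1).tolist())
E
```

```text
t 9.7833 pos [ 0.4981 -0.0149  0.0727] xang 178.1 F [ 0.84  5.92 -0.11] w 0.0297 q6 -1.796
slide mm (tool axes now) [ 0.6 -0.6  0.7] twist -0.10065977115837654
[-1.2, -1.5, -1.8, -2.0, -2.3, -2.5, -2.8, -3.0, -3.2, -3.4, -3.6, -3.8, -4.0, -4.2, -4.4, -4.6, -4.7, -4.8, -5.0, -5.1, -5.2, -5.3, -5.3, -5.4]
[-5.4, -5.3, -5.2, -5.1, -5.0, -4.9, -4.8, -4.6, -4.5, -4.3, -4.1, -3.9, -3.7, -3.5, -3.3, -3.1, -2.9, -2.6, -2.4, -2.1, -1.9, -1.6, -1.3, -1.1]
```

Emit:
step_arm:
  slide:
    - [-1.2,0.6,-5.4]
    - [-1.5,0.4,-5.3]
    - [-1.8,0,-5.2]
    - [-2.0,0,-5.1]
    - [-2.3,0,-5.0]
    - [-2.5,0,-4.9]
    - [-2.8,0,-4.8]
    - [-3.0,0,-4.6]
    - [0,0,0]
    - [0,0,0]
  twist: [0,0,0,0,0,0,0,0,0,0]

```text
time: 10.62
position: [0.5137, -0.0152, 0.1132]
tool_rot: [0.016, 1.0, 0.0, -0.001]
ft_force: [-4.0, 2.0, -5.0]
grip_width: 0.0301
```

```bash
python3 goto.py .4975 -.0155 .072 178.2; python3 - <<'E'
from h import *
c=cap('scene'); cv2.imwrite('pics/s7.png',cv2.resize(c['color'][130:250,275:425],None,fx=5,fy=5,interpolation=cv2.INTER_CUBIC))
E
```

```text
t 10.6167 pos [ 0.5137 -0.0152  0.1132] xang 178.17 F [-4.05  1.99 -4.96] w 0.0301 q6 -1.786
slide mm (tool axes now) [16.1 -0.8 41.2] twist -0.027853615210801763
```

View pics/s7.png

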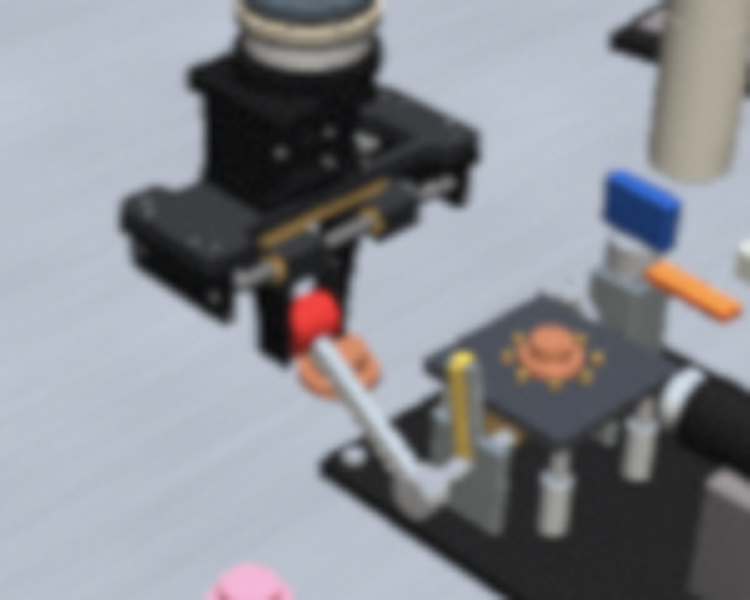

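Emit:
step_arm:
  slide:
    - [-3.2,0,-4.5]
    - [-3.4,0,-4.3]
    - [-3.6,0,-4.1]
    - [-3.8,0,-3.9]
    - [-4.0,0,-3.7]
    - [-4.2,0,-3.5]
    - [-4.4,0,-3.3]
    - [-4.6,0,-3.1]
    - [0,0,0]
    - [0,0,0]
  twist: [0,0,0,0,0,0,0,0,0,0]

```text
time: 11.5
position: [0.5438, -0.016, 0.1432]
tool_rot: [0.016, 1.0, 0.001, -0.003]
ft_force: [-7.8, 2.6, -5.0]
grip_width: 0.0297
```

```bash
python3 goto.py .587 -.0175 .158 178.2; python3 - <<'E'
from h import *
c=cap('scene'); cv2.imwrite('pics/s8.png',cv2.resize(c['color'][130:250,275:425],None,fx=5,fy=5,interpolation=cv2.INTER_CUBIC))
E
```

```text
t 11.5 pos [ 0.5438 -0.016   0.1432] xang 178.19 F [-7.78  2.56 -4.99] w 0.0297 q6 -1.774
slide mm (tool axes now) [-43.1  -0.2 -15. ] twist -0.012164915126504638
```

View pics/s8.png

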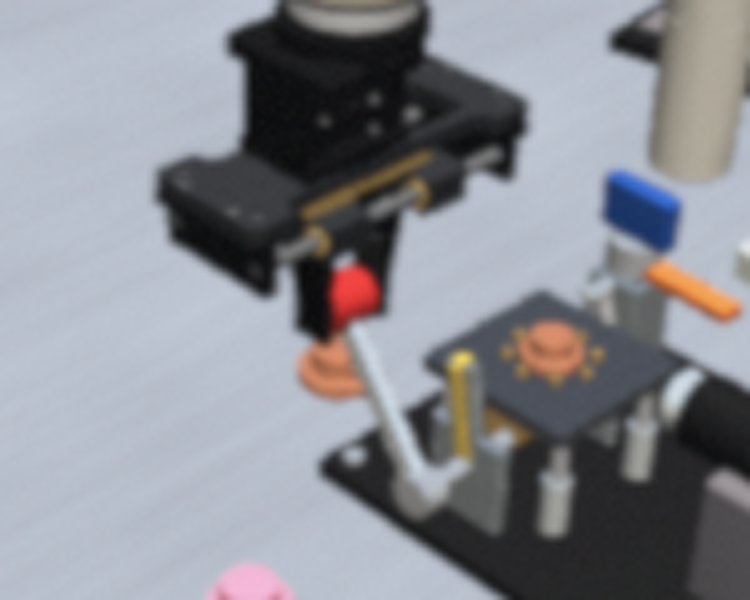

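Emit:
step_arm:
  slide:
    - [-4.7,0,-2.9]
    - [-4.8,0,-2.6]
    - [-5.0,0,-2.4]
    - [-5.1,0,-2.1]
    - [-5.2,0,-1.9]
    - [-5.3,0,-1.6]
    - [-5.3,0,-1.3]
    - [-5.4,0,-1.1]
    - [0,0,0]
    - [0,0,0]
    - [0,0,0]
  twist: [0,0,0,0,0,0,0,0,0,0,0]

```text
time: 12.47
position: [0.5844, -0.017, 0.1598]
tool_rot: [0.016, 1.0, 0.001, -0.003]
ft_force: [-8.5, 3.5, 0.3]
grip_width: 0.0296
```

```bash
python3 goto.py .587 -.0175 .158 178.2; python3 - <<'E'
from h import *
c=cap('scene'); cv2.imwrite('pics/s9.png',cv2.resize(c['color'][140:240,300:425],None,fx=6,fy=6,interpolation=cv2.INTER_CUBIC))
c=cap('top'); cv2.imwrite('pics/t9.png',cv2.resize(c['color'][85:225,190:345],None,fx=4,fy=4,interpolation=cv2.INTER_CUBIC))
E
```

```text
t 12.4667 pos [ 0.5844 -0.017   0.1598] xang 178.16 F [-8.52  3.53  0.3 ] w 0.0296 q6 -1.759
slide mm (tool axes now) [-2.6 -0.4  1.8] twist -0.035078125729910425
```

View pics/s9.png

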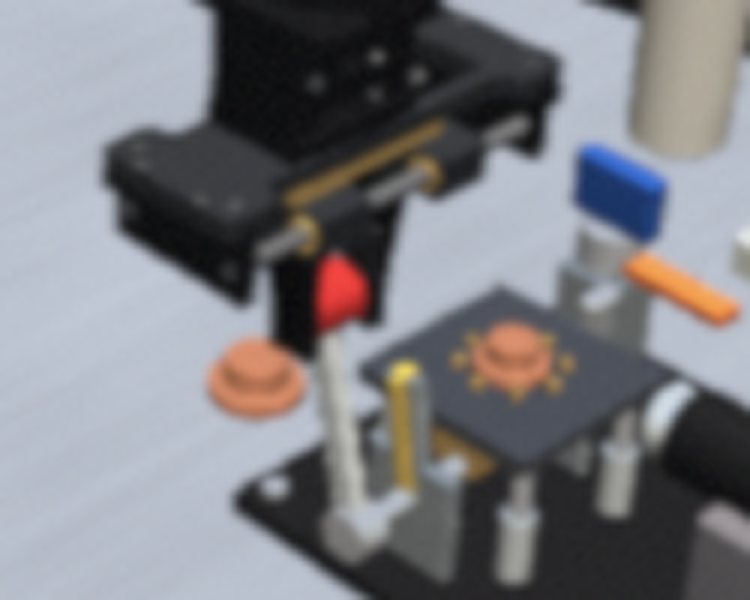

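View pics/t9.png

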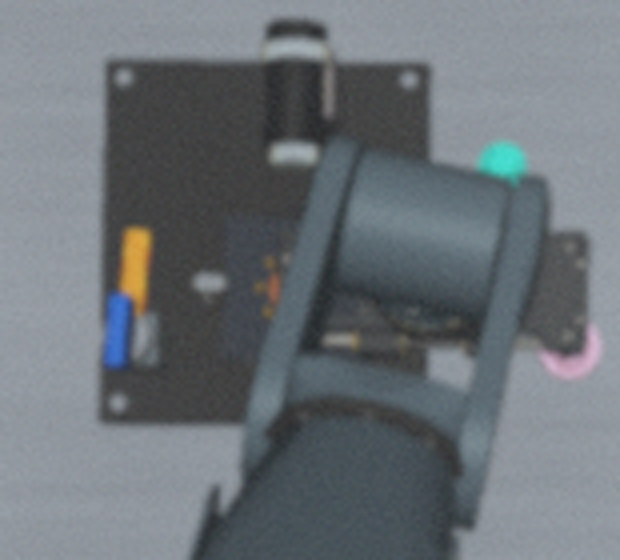

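```bash
python3 - <<'E'
from h import *
c=ld('scene'); f=lambda P:((px(c,np.array(P))-[300,140]+.5)*6).round(0)
th=-.031; O=np.array([.6075,.0815,0]); Rz=R.from_euler('z',th)
w=lambda *p: O+Rz.apply(p)
for q in (1.0,1.1,1.2,1.3):
    a=.2+q; e=lambda r,y:w(-r*np.cos(a),y,.05+r*np.sin(a)); print(q,f(e(.02,-.1)),f(e(.09,-.1)),f(e(.11,-.1)),'fin',f(e(.02,-.062)),f(e(.06,-.062)))
print('stage corners top .091',[f(w(a,b,.091)) for a,b in((-.05,.05),(-.05,-.05),(.05,-.05),(.05,.05))],[f(w(.05,-.05,.083))])
# stage depth height
hs=[pt(c,300+u/6,140+v/6)[2] for u,v in((430,360),(470,420),(540,420),(590,390),(500,310),(620,375))]; print(np.round(hs,4))
c0=ld('top'); print(pt(c0,190+235/4,85+300/4),pt(c0,190+240/4,85+240/4))
E
```

```text
1.0 [340. 486.] [305. 340.] [294. 297.] fin [400. 451.] [381. 370.]
1.1 [343. 487.] [319. 343.] [312. 300.] fin [403. 452.] [390. 372.]
1.2 [346. 488.] [334. 348.] [330. 306.] fin [406. 453.] [400. 375.]
1.3 [350. 490.] [349. 355.] [349. 314.] fin [409. 455.] [410. 380.]
stage corners top .091 [array([498., 280.]), array([352., 359.]), array([519., 459.]), array([665., 369.])] [array([518., 474.])]
[0.0898 0.0879 0.0918 0.0897 0.0877 0.0883]
[0.60014426 0.12171128 0.0945219 ] [0.64231959 0.1181031  0.09230958]
```

```bash
python3 - <<'E'
from h import *
c=ld('scene'); im=cv2.resize(c['color'][180:235,340:385],None,fx=10,fy=10,interpolation=cv2.INTER_CUBIC)
th=-.031; O=np.array([.6075,.0815,0]); Rz=R.from_euler('z',th)
for q,col in((1.1,(255,255,0)),(1.2,(0,255,0)),(1.3,(255,0,255))):
  for y,r in((-.1,(.02,.095)),(-.062,(.02,.063))):
    a=.2+q; l=[((px(c,O+Rz.apply([-k*np.cos(a),y,.05+k*np.sin(a)]))-[340,180]+.5)*10).astype(int) for k in r]
    cv2.line(im,tuple(map(int,l[0])),tuple(map(int,l[1])),col,1)
cv2.imwrite('pics/z9.png',im)
E
```

```text
(no output)
```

View pics/z9.png

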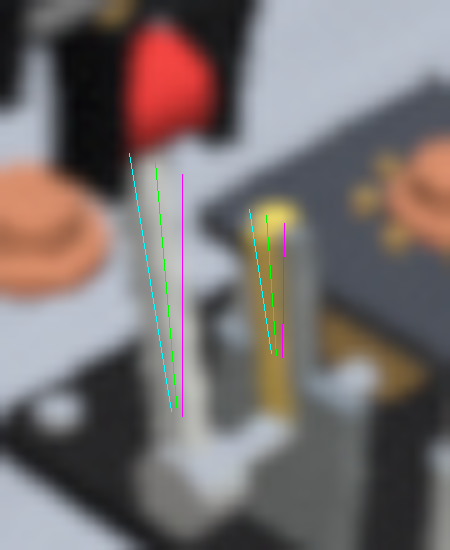

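The lever's slope matches the yellow line and the 1.2 rad overlay to within about 0.03 rad. The stage is about 8 mm up. I'll let it settle and recheck before handing in.

Emit:
step_arm:
  slide:
    - [-0.5,0,0]
    - [0,0,0]
    - [0,0,0]
    - [0,0,0]
    - [0,0,0]
    - [0,0,0]
  twist: [0,0,0,0,0,0]

```text
time: 13.07
position: [0.5845, -0.017, 0.1598]
tool_rot: [0.016, 1.0, 0.001, -0.003]
ft_force: [-8.9, 3.0, 0.8]
grip_width: 0.0301
```

```bash
python3 - <<'E'
from h import *
o=robot.get_obs(); print(o['time'],o['position'],o['joint_velocities'].round(4),o['ft_force'],o['grip_width'])
c=cap('scene'); o=robot.get_obs(); print(o['position'])
print(np.mean([pt(c,300+u/6,140+v/6)[2] for u,v in((430,360),(470,420),(540,420),(590,390),(500,310),(620,375))]))
robot.hand_in()
E
```

```text
13.0667 [ 0.58449003 -0.01699717  0.15978347] [-0.0006 -0.0001 -0.0001 -0.0001 -0.0013  0.0003] [-8.93226555  2.95799176  0.84670132] 0.030051217539703294
[ 0.58449576 -0.01700376  0.15979696]
0.08912453272341793
the job is handed in; nothing more can be done
```

I turned the blue knob anticlockwise to roughly 1.5 rad. I then raised the red-gripped lever in an arc to about 1.17–1.2 rad and handed the job in at 13.1 s with the gripper still holding it there. `hand_in()` reports no verdict, so this rests on my own checks.

- **Knob:** the tongue points away from the stage, clear of it. The tool's angle puts the knob at about 1.5 rad. I judged that it had reached its stop from this angle, since the force readings gave no clear sign of it.
- **Lever:** in the camera picture it is in line with the yellow index line, to within about 0.03 rad. The gripper's own travel gives about 1.17 rad, which agrees.
- **Stage:** it measured 88–92 mm above the table (mean about 89 mm), where full lift would be 91 mm. The mean gives about 6 mm of lift, below the 7.4 mm required. The camera is only good to about 2 mm, so that reading cannot settle it. The lever angle implies close to the full 8 mm.
- **Holding:** the gripper was closed on the 30 mm grip with 35 N, and the arm was at rest.
- **Specimen and other things:** the specimen was upright in its nest in the picture taken with the lever raised. The other items visible in the pictures had not moved. I did not view the whole table again, and the lens cap (black on black) could not be seen clearly.

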